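# Put the microscope battery packs on charge

### The arm

A 6-joint arm with a two-finger parallel gripper is mounted at the origin on the work surface. World frame = base frame: x ahead of the robot, y to its left, z up, the work surface at z = 0. Lengths are in m, angles in degrees, forces in N, time in s.
With the tool pointing down it reaches from about 0.4 to 0.825 m from the base axis. Payload 7 kg.
Tool frame: the origin (TCP) lies midway between the tips of the shut fingers; the grasp point (between the pads) lies 19 mm behind it; z points along the fingers, y is the direction in which the jaws open and shut (so a half turn about z gives the same grasp; the last joint's range is limited). The gripper opens to 88 mm and grips with 3 to 60 N. Pads are 19 mm wide; open, the fingers measure 130 mm over their backs; the gripper's body (78 mm by 193 mm) begins 47 mm behind the grasp point.
Start: joints at [-57.061, 20.546, 0.682, 0, -70.136, -16.507], TCP at [0.191, -0.647, 0.227] pointing down, gripper open.
Joint ranges: [-176.03, 176.03], [-82.01, 121.73], [-58.28, 71.71], [-173.87, 95.51], [-174.79, -0.11], [-173.66, 173.66]. Speed limits (degrees/s): [136.94, 136.94, 172.46, 180, 180, 180].

### API

Orientations are given as a 3x3 rotation matrix whose columns are the frame's x, y, z axes.
In Python, from rig import robot gives the robot as it stands. Calls block until the motion is done:
- robot.goto(position, orientation): joint-space move of the TCP to a pose.
- robot.servo_line(position, ori=None, speed=0.15): straight line of the TCP; ori=None keeps the orientation; speed is the mean speed in m/s.
- robot.movej(angles): joint-space move.
- robot.move_gripper(opening): opening from 0.0 (shut) to 1.0 (fully open); the grip force is fixed at half the most; returns when the fingers have stopped.
- robot.dwell(seconds).
- robot.ik(position, orientation): joint angles nearest the present ones, or None.
- robot.grab_frame(name): name is "scene" or "top"; returns (picture, depth): 420x560x3 uint8, red, green, blue; 420x560 float32, m along the optical axis (not along the pixel's ray), 0 where there is no reading.
- robot.camera_info(name): a dict with "vfov" (degrees; the focal length in pixels is half the picture's height over the tangent of half this angle, whatever the lens; pixels are square), "cx", "cy" (the principal point, pixels), "k1" (the pictures are not rectified: a ray, as slopes to the right and down, at radius r is drawn at 1 + k1 r^2 times it, then the intrinsics apply), "view" (4x4, takes a point from world to camera coordinates). Camera axes: x right, y down, z forward; pixel columns grow to the right and rows downward; lengths in m; the calibration is good to about 2 mm. A picture is of the moment at which its call begins. camera_info takes no time and is no camera call.
A pose or a line that the arm cannot do raises robot.Unreachable and nothing moves.
- robot.job_done(): hands the job in, once; it reports no verdict.
Readings, each from a call of its own:
- robot.read_t(): time.
- robot.read_qpos(): joint angles.
- robot.read_qvel(): joint speeds.
- robot.read_effort(): joint torques, N m.
- robot.read_position(): TCP position.
- robot.read_tcp_rot(): TCP orientation.
- robot.read_force(): force on the tool from outside, world axes, zero at the start.
- robot.read_ft_torque(): the same for the moment, N m.
- robot.read_grip_width(): opening from 0.0 (shut) to 1.0 (fully open).
Only numpy, scipy, OpenCV 4.12 (cv2) and the standard library are available. Lean on these libraries where they do the work, as an engineer would, in place of code of your own. Each camera call takes 0.05 s, during which the arm holds its last target. There are 200 camera calls.

### The job

First slide the charge-current slider all the way down to its off end, the end nearer the robot. With it off, drop every battery pack lying on the bench into a bay of the charging dock, one pack to a bay, fully home, and swing all three locking levers fully shut, also the lever of a bay that stays empty. Only then slide the charge slider up until it stands level with the pointer clip beside its track; leave the slide box, the dishes and the beaker where they are.

Things in the scene. Friction and masses are not known exactly. Their poses are not given: they have to be found in the camera images.
- dock: Charging dock, fixed: white block 170 (x) x 284 (y) x 34 mm high. Origin: centre of its underside; x points away from the robot at yaw 0, z up. Three open pockets 90 mm apart along y, each 94 (x) x 54 (y) mm, 22 mm deep, 36 mm of wall between. A bay takes one pack, either way round; a seated pack stands 30 mm out. Behind each pocket (+x) a steel post carries its lever.
- bay0 (a point): Centre of the floor of the left (dock +y) pocket, 12 mm above the bench; axes those of the dock; at (-30, 90, 12) mm in the dock's frame.
- lever0 (a joint): Angle of the left (dock +y) lever: 0 = shut, arm along dock -x over the pocket; opens through dock +y (1.57) towards +x, stop 2.8; starts at 2.0 to 2.6, clear of the pocket. Stays where left; 1 N at the knob moves it. Knob axis = hinge + 65 mm (-cos, sin)(angle) in dock x, y. The arm's underside is 67 mm above the bench, 3 mm over a seated pack: a pack not home blocks it.
- hinge0 (a point): Vertical hinge axis of the left (dock +y) lever, at (40, 90, 67) mm in the dock's frame, on top of a post 22 mm in diameter. The steel lever arm, 18 mm wide and 8 mm thick, lies on it, its top 75 mm (at the hinge 80 mm) above the bench.
- knob0 (a point): Top centre of the left (dock +y) lever's upright black knob: 20 mm in diameter, 40 mm tall, from 75 to 115 mm above the bench.
- bay1 (a point): Centre of the floor of the middle pocket, 12 mm above the bench; axes those of the dock; at (-30, 0, 12) mm in the dock's frame.
- lever1 (a joint): Angle of the middle lever: 0 = shut, arm along dock -x over the pocket; opens through dock +y (1.57) towards +x, stop 2.8; starts at 2.0 to 2.6, clear of the pocket. Stays where left; 1 N at the knob moves it. Knob axis = hinge + 65 mm (-cos, sin)(angle) in dock x, y. The arm's underside is 67 mm above the bench, 3 mm over a seated pack: a pack not home blocks it.
- hinge1 (a point): Vertical hinge axis of the middle lever, at (40, 0, 67) mm in the dock's frame, on top of a post 22 mm in diameter. The steel lever arm, 18 mm wide and 8 mm thick, lies on it, its top 75 mm (at the hinge 80 mm) above the bench.
- knob1 (a point): Top centre of the middle lever's upright black knob: 20 mm in diameter, 40 mm tall, from 75 to 115 mm above the bench.
- bay2 (a point): Centre of the floor of the right (dock -y) pocket, 12 mm above the bench; axes those of the dock; at (-30, -90, 12) mm in the dock's frame.
- lever2 (a joint): Angle of the right (dock -y) lever: 0 = shut, arm along dock -x over the pocket; opens through dock +y (1.57) towards +x, stop 2.8; starts at 2.0 to 2.6, clear of the pocket. Stays where left; 1 N at the knob moves it. Knob axis = hinge + 65 mm (-cos, sin)(angle) in dock x, y. The arm's underside is 67 mm above the bench, 3 mm over a seated pack: a pack not home blocks it.
- hinge2 (a point): Vertical hinge axis of the right (dock -y) lever, at (40, -90, 67) mm in the dock's frame, on top of a post 22 mm in diameter. The steel lever arm, 18 mm wide and 8 mm thick, lies on it, its top 75 mm (at the hinge 80 mm) above the bench.
- knob2 (a point): Top centre of the right (dock -y) lever's upright black knob: 20 mm in diameter, 40 mm tall, from 75 to 115 mm above the bench.
- pack1: Black battery pack with a grey top panel and ribbed sides, a block 90 (its x) x 50 (its y) x 52 mm high, 0.2 to 0.42 kg. Origin: centre of its underside. It lies upright on the bench; all packs are alike, and one may be absent.
- pack2: Black battery pack with a grey top panel and ribbed sides, a block 90 (its x) x 50 (its y) x 52 mm high, 0.2 to 0.42 kg. Origin: centre of its underside. It lies upright on the bench; all packs are alike, and one may be absent.
- pack3: Black battery pack with a grey top panel and ribbed sides, a block 90 (its x) x 50 (its y) x 52 mm high, 0.2 to 0.42 kg. Origin: centre of its underside. It lies upright on the bench; all packs are alike, and one may be absent.
- charger: Charge-current control box, fixed: white, 70 (its x) x 190 (its y) x 30 mm high. Origin: centre of its underside. The slider's track runs along its y through the middle of the top; the off end is at box -y (nearer the robot), more current towards +y.
- fader (a joint): Position of the black slider along the track, in m: 0 = off end (stop), 0.12 = other stop; the slider's centre is at y = -0.06 + value in the box's frame, x = 0. About 1.5 N to move; stays where left.
- fader_top (a point): Top centre of the slider grip: upright, 26 (across the track) x 18 (along it) x 40 mm tall, top 71 mm above the bench, its foot 1 mm above the box.
- pointer: Small dark steel pointer clip, flat (3 mm), fixed on top of the control box 24 mm to the -x side of the track's centre line, pointing at the track; axes as the box's. The slider is level with it when both have the same y in the box's frame.
- slide_box: Bystander: open black box of microscope slides, 100 x 160 x 36 mm; origin at the centre of its underside.
- petri_stack: Bystander: stack of three clear dishes, 90 mm in diameter, 44 mm high; origin at the centre of its underside.
- beaker: Bystander: glass beaker, 72 mm in diameter, 90 mm high; origin at the centre of its underside.
There are look-alikes about, which are no part of the job. Of the things that look like the charger, the smaller one is meant.

How it is judged (in metres and radians):
On the way, in this order (a step that is already met when the one before it is completed fails the run):
1. the charge slider is at its off end (value of joint fader below 0.008 m), for 0.2 s.
2. every pack is fully home in a bay and all three levers are shut, the slider still off (((horizontal distance between pack1 and bay0 below 0.005 m and z of pack1 in the frame of bay0 below 0.004 m and angle between pack1's own z axis and vertical below 0.08 rad and angle between the x axis of pack1 and the x axis of dock, either way round below 0.1 rad) or (horizontal distance between pack1 and bay1 below 0.005 m and z of pack1 in the frame of bay1 below 0.004 m and angle between pack1's own z axis and vertical below 0.08 rad and angle between the x axis of pack1 and the x axis of dock, either way round below 0.1 rad) or (horizontal distance between pack1 and bay2 below 0.005 m and z of pack1 in the frame of bay2 below 0.004 m and angle between pack1's own z axis and vertical below 0.08 rad and angle between the x axis of pack1 and the x axis of dock, either way round below 0.1 rad)) and ((horizontal distance between pack2 and bay0 below 0.005 m and z of pack2 in the frame of bay0 below 0.004 m and angle between pack2's own z axis and vertical below 0.08 rad and angle between the x axis of pack2 and the x axis of dock, either way round below 0.1 rad) or (horizontal distance between pack2 and bay1 below 0.005 m and z of pack2 in the frame of bay1 below 0.004 m and angle between pack2's own z axis and vertical below 0.08 rad and angle between the x axis of pack2 and the x axis of dock, either way round below 0.1 rad) or (horizontal distance between pack2 and bay2 below 0.005 m and z of pack2 in the frame of bay2 below 0.004 m and angle between pack2's own z axis and vertical below 0.08 rad and angle between the x axis of pack2 and the x axis of dock, either way round below 0.1 rad)) and ((horizontal distance between pack3 and bay0 below 0.005 m and z of pack3 in the frame of bay0 below 0.004 m and angle between pack3's own z axis and vertical below 0.08 rad and angle between the x axis of pack3 and the x axis of dock, either way round below 0.1 rad) or (horizontal distance between pack3 and bay1 below 0.005 m and z of pack3 in the frame of bay1 below 0.004 m and angle between pack3's own z axis and vertical below 0.08 rad and angle between the x axis of pack3 and the x axis of dock, either way round below 0.1 rad) or (horizontal distance between pack3 and bay2 below 0.005 m and z of pack3 in the frame of bay2 below 0.004 m and angle between pack3's own z axis and vertical below 0.08 rad and angle between the x axis of pack3 and the x axis of dock, either way round below 0.1 rad)) and value of joint each of lever0, lever1, lever2 below 0.1 rad and value of joint fader below 0.012 m), for 0.2 s.
3. the charge slider stands level with the pointer clip (y of fader_top in the frame of pointer between -0.006 and 0.006 m), for 0.2 s.
At the end, for the whole second after the job is handed in: Every pack present sits in one of the bays (centre within 5 mm of the bay's, underside within 4 mm of the pocket floor, square to it), all three levers are within 0.1 rad of shut, the slider is within 6 mm of the pointer clip along the track, and everything is at rest (all of step 3 and ((horizontal distance between pack1 and bay0 below 0.005 m and z of pack1 in the frame of bay0 below 0.004 m and angle between pack1's own z axis and vertical below 0.08 rad and angle between the x axis of pack1 and the x axis of dock, either way round below 0.1 rad) or (horizontal distance between pack1 and bay1 below 0.005 m and z of pack1 in the frame of bay1 below 0.004 m and angle between pack1's own z axis and vertical below 0.08 rad and angle between the x axis of pack1 and the x axis of dock, either way round below 0.1 rad) or (horizontal distance between pack1 and bay2 below 0.005 m and z of pack1 in the frame of bay2 below 0.004 m and angle between pack1's own z axis and vertical below 0.08 rad and angle between the x axis of pack1 and the x axis of dock, either way round below 0.1 rad)) and ((horizontal distance between pack2 and bay0 below 0.005 m and z of pack2 in the frame of bay0 below 0.004 m and angle between pack2's own z axis and vertical below 0.08 rad and angle between the x axis of pack2 and the x axis of dock, either way round below 0.1 rad) or (horizontal distance between pack2 and bay1 below 0.005 m and z of pack2 in the frame of bay1 below 0.004 m and angle between pack2's own z axis and vertical below 0.08 rad and angle between the x axis of pack2 and the x axis of dock, either way round below 0.1 rad) or (horizontal distance between pack2 and bay2 below 0.005 m and z of pack2 in the frame of bay2 below 0.004 m and angle between pack2's own z axis and vertical below 0.08 rad and angle between the x axis of pack2 and the x axis of dock, either way round below 0.1 rad)) and ((horizontal distance between pack3 and bay0 below 0.005 m and z of pack3 in the frame of bay0 below 0.004 m and angle between pack3's own z axis and vertical below 0.08 rad and angle between the x axis of pack3 and the x axis of dock, either way round below 0.1 rad) or (horizontal distance between pack3 and bay1 below 0.005 m and z of pack3 in the frame of bay1 below 0.004 m and angle between pack3's own z axis and vertical below 0.08 rad and angle between the x axis of pack3 and the x axis of dock, either way round below 0.1 rad) or (horizontal distance between pack3 and bay2 below 0.005 m and z of pack3 in the frame of bay2 below 0.004 m and angle between pack3's own z axis and vertical below 0.08 rad and angle between the x axis of pack3 and the x axis of dock, either way round below 0.1 rad)) and value of joint each of lever0, lever1, lever2 below 0.1 rad and linear speed of each of pack1, pack2, pack3 below 0.02 m/s); the robot touches nothing.
It fails at once if the slide box is pushed away (more than 30 mm) (distance of slide_box from where it was at the start of the episode above 0.03 m).
It fails at once if the stack of dishes is pushed away (more than 30 mm) (distance of petri_stack from where it was at the start of the episode above 0.03 m).
It fails at once if the beaker is pushed away (more than 30 mm) (distance of beaker from where it was at the start of the episode above 0.03 m).
Of pack1, pack2, pack3 only 2 to 3 are there at a start; the rules pass over those that are not, and their reading is None.
At some moment in a run one of pack1, pack2, pack3 may be knocked a few centimetres aside while the robot is not near it.
It also fails if it takes over 210 s, if anything falls off the work surface, if the arm or the gripper's body presses on something with over 40 N, if the wrist force passes 120 N, or if a joint passes its speed limit or range.

## Working session

There is one attempt and no reset: what is moved stays moved. The work goes in short steps, each a Python script; the robot and the scene stay as the last script left them, time stands still between calls to the robot, and variables do not carry over. Pictures are saved under pics/ and viewed, about 12 in all and at most 16, crops included, and the job is handed in when it is done.

```bash
ls; mkdir -p pics; cat > h.py <<'E'
import numpy as np, cv2
from rig import robot
def K(n):
    c=robot.camera_info(n); f=210/np.tan(np.radians(c["vfov"]/2))
    return c,np.array([[f,0,c["cx"]],[0,f,c["cy"]],[0,0,1]]),np.array([c["k1"],0,0,0,0.])
def cloud(n,d):
    c,k,D=K(n); h,w=d.shape
    u,v=np.meshgrid(np.arange(w),np.arange(h))
    p=cv2.undistortPoints(np.stack([u,v],-1).reshape(-1,1,2).astype(np.float64),k,D).reshape(h,w,2)
    P=np.dstack([p[...,0]*d,p[...,1]*d,d]); V=np.array(c["view"])
    W=(P-V[:3,3])@V[:3,:3]; W[d==0]=np.nan
    return W
def proj(n,X):
    c,k,D=K(n); V=np.array(c["view"])
    return cv2.projectPoints(np.atleast_2d(X).astype(float),cv2.Rodrigues(V[:3,:3])[0],V[:3,3],k,D)[0].reshape(-1,2)
def snap(n,name):
    im,d=robot.grab_frame(n); cv2.imwrite(f"pics/{name}.png",im[...,::-1]); np.save(f"pics/{name}.npy",d)
    return im,d,cloud(n,d)
def R(yaw):  # tool down; jaw (y) axis along yaw+90 direction; yaw in rad
    c,s=np.cos(yaw),np.sin(yaw)
    return np.array([[c,s,0],[s,-c,0],[0,0,-1.]])
E
python3 - <<'E'
from h import *
for n in("top","scene"):
    im,d,W=snap(n,n+"0"); c=robot.camera_info(n); print(c["vfov"],c["k1"],np.linalg.inv(c["view"])[:3,3].round(3))
print(robot.read_tcp_rot())
E
```

```text
pics
45.75779045321829 -0.012493300594275713 [0.358 0.018 1.386]
53.338914487654506 0.01989991670210622 [ 1.257 -0.164  1.017]
[[-9.59175895e-01 -2.82809629e-01 -5.61869483e-04]
 [-2.82810147e-01  9.59174918e-01  1.37749854e-03]
 [ 1.49361264e-04  1.48016579e-03 -9.99998893e-01]]
```

View pics/top0.png

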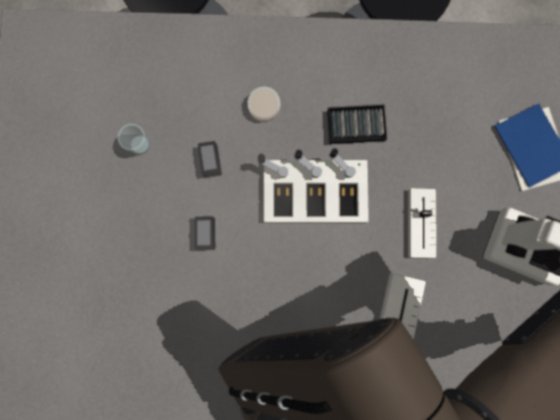

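View pics/scene0.png

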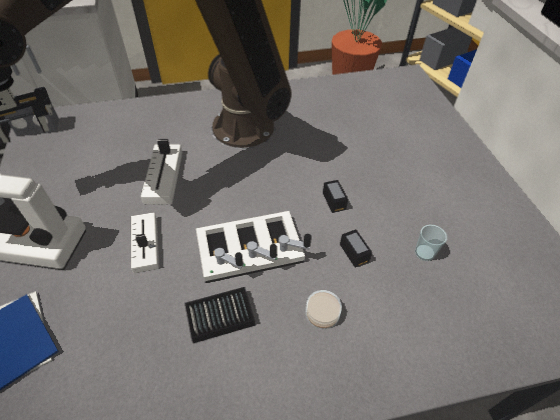

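Top view: dock at (315,190), packs at (208,160) and (204,233), and two charger-like boxes at (423,223) and about (403,297), the latter partly under the arm. I'll measure both boxes, raising the arm out of view first to check for a third pack.

```bash
python3 - <<'E'
from h import *
q=np.array(robot.read_qpos()); print(robot.read_t())
q[0]=-130; q[1]=-10
try: robot.movej(q)
except Exception as e: print("E",e)
print(robot.read_t(),robot.read_position())
im,d,W=snap("top","top1"); im2,d2,W2=snap("scene","scene1")
from math import degrees
def rects(n,im,W,zlo,zhi,amin=40):
    Z=W[...,2]; m=((Z>zlo)&(Z<zhi)).astype(np.uint8)
    k,l,st,ct=cv2.connectedComponentsWithStats(m)
    for i in range(1,k):
        if st[i,4]<amin: continue
        P=W[l==i]; r=cv2.minAreaRect(P[:,:2].astype(np.float32)*1000)
        print(n,zlo,"px",ct[i].round(),"n",st[i,4],"xy",np.round(r[0]),"size",np.round(r[1]),"a",round(r[2],1),"z",np.round(np.median(P[:,2])*1000),"col",im[l==i].mean(0).round())
rects("top",im,W,.02,.04);rects("top",im,W,.045,.06);rects("top",im,W,.062,.13,15)
crop=np.hstack([cv2.resize(im[180:300,380:460],None,fx=5,fy=5,interpolation=2),cv2.resize(im2[130:280,120:200],(320,600),interpolation=2)])
cv2.imwrite("pics/ch.png",crop[...,::-1])
cv2.imwrite("pics/both.png",np.vstack([cv2.resize(im,(400,300)),cv2.resize(im2,(400,300))])[...,::-1])
E
```

```text
0.1
3.0333 [-0.49579841 -0.2934408   0.55042724]
top 0.02 px [363. 122.] n 527 xy [ 751. -187.] size [103. 162.] a 4.9 z 29.0 col [50. 50. 49.]
top 0.02 px [265. 116.] n 61 xy [766.  74.] size [28. 82.] a 5.5 z 30.0 col [134. 127. 118.]
top 0.02 px [363. 122.] n 59 xy [ 753. -205.] size [70.  6.] a 4.6 z 30.0 col [56. 61. 61.]
top 0.02 px [367. 121.] n 63 xy [ 754. -217.] size [70.  5.] a 4.3 z 30.0 col [93. 91. 86.]
top 0.02 px [372. 121.] n 60 xy [ 754. -228.] size [71.  5.] a 3.5 z 30.0 col [59. 63. 63.]
top 0.02 px [333. 124.] n 54 xy [ 745. -121.] size [71.  5.] a 4.7 z 31.0 col [52. 57. 57.]
top 0.02 px [338. 124.] n 54 xy [ 746. -133.] size [70.  5.] a 4.5 z 29.0 col [53. 58. 58.]
top 0.02 px [342. 124.] n 55 xy [ 746. -145.] size [68.  5.] a 3.6 z 32.0 col [93. 91. 86.]
top 0.02 px [346. 123.] n 58 xy [ 748. -157.] size [71.  5.] a 4.9 z 29.0 col [56. 60. 60.]
top 0.02 px [350. 123.] n 58 xy [ 748. -169.] size [70.  5.] a 4.8 z 31.0 col [55. 60. 60.]
top 0.02 px [355. 122.] n 57 xy [ 750. -181.] size [70.  5.] a 4.2 z 31.0 col [92. 90. 85.]
top 0.02 px [359. 123.] n 55 xy [ 7
[... 1178 characters left out ...]
z 55.0 col [95. 93. 88.]
top 0.062 px [131. 137.] n 299 xy [677. 421.] size [70. 67.] a 83.5 z 85.0 col [117. 123. 121.]
top 0.062 px [307. 163.] n 280 xy [618. -48.] size [87. 28.] a 55.7 z 79.0 col [122. 122. 122.]
top 0.062 px [341. 163.] n 283 xy [ 624. -141.] size [87. 27.] a 43.5 z 78.0 col [123. 123. 123.]
top 0.062 px [272. 165.] n 278 xy [612.  44.] size [89. 27.] a 62.5 z 79.0 col [126. 125. 125.]
top 0.062 px [426. 212.] n 68 xy [ 499. -369.] size [26. 18.] a 85.6 z 71.0 col [85. 83. 79.]
top 0.062 px [517. 248.] n 1429 xy [ 417. -655.] size [199. 148.] a 68.0 z 67.0 col [109. 107. 102.]
top 0.062 px [396. 354.] n 162 xy [ 128. -288.] size [35. 25.] a 75.1 z 92.0 col [69. 67. 65.]
```

View pics/ch.png

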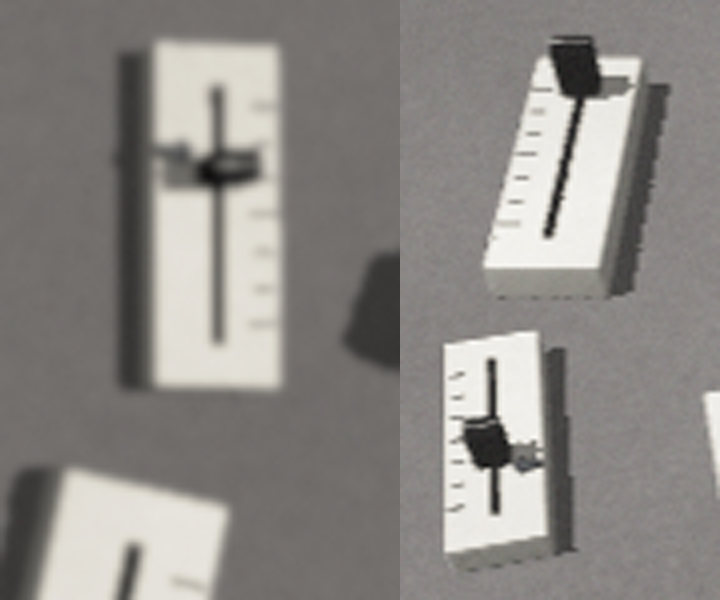

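View pics/both.png

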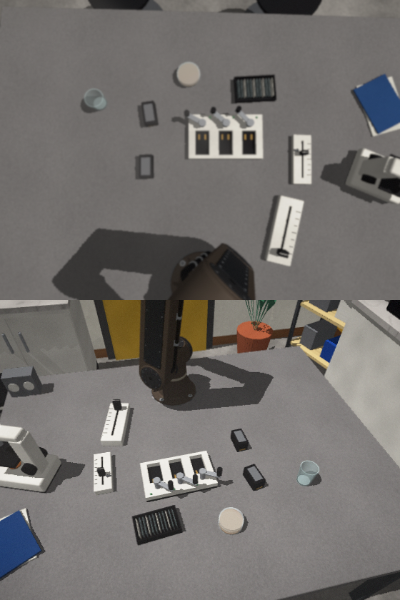

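The two boxes that look like the charger are at top (422,223), 70x190x30 mm, and at (397,320), about 94x249x38 mm. The smaller one, (422,223), fits the description, and the crop shows its pointer clip at about (416,213). Only two packs are present. Next I fit accurate poses.

```bash
cat >> h.py <<'E'
from scipy.optimize import minimize
def plane_xy(n,shape,z):
    c,k,D=K(n); V=np.array(c["view"]); h,w=shape
    u,v=np.meshgrid(np.arange(w),np.arange(h))
    p=cv2.undistortPoints(np.stack([u,v],-1).reshape(-1,1,2).astype(float),k,D).reshape(h,w,2)
    r=np.dstack([p,np.ones((h,w))])@V[:3,:3]; o=-V[:3,:3].T@V[:3,3]
    return (o+r*((z-o[2])/r[...,2])[...,None])[...,:2]
def box(q,cx,cy,lx,ly): # >0 inside
    return np.minimum(lx/2-abs(q[...,0]-cx),ly/2-abs(q[...,1]-cy))
def fit(n,W,z,pose,sdf,ignore=None,rad=.2,tol=.006):
    """fit (x,y,yaw) of shape with top at height z to depth mask"""
    XY=plane_xy(n,W.shape[:2],z); lab=(abs(W[...,2]-z)<tol)
    s=np.hypot(*(XY-np.array(pose[:2])).transpose(2,0,1))<rad
    X,L=XY[s],lab[s].astype(float)
    def loc(p,X):
        c,s_=np.cos(p[2]),np.sin(p[2]); d=X-p[:2]
        return np.stack([d@[c,s_],d@[-s_,c]],-1)
    def cost(p):
        q=loc(p,X); w=np.ones(len(q)) if ignore is None else ~ignore(q)
        return (w*(L-1/(1+np.exp(-sdf(q)/.0012)))**2).sum()
    S=np.vstack([pose]+[np.array(pose)+e for e in np.diag([.006,.006,.05])])
    r=minimize(cost,pose,method="Nelder-Mead",options=dict(initial_simplex=S,xatol=1e-5,fatol=1e-3))
    return r.x,r.fun
def dock_sdf(q):
    b=box(q,0,0,.17,.284)
    for y in(.09,0,-.09): b=np.minimum(b,-box(q,-.03,y,.094,.054))
    return b
dock_ign=lambda q:(q[...,0]>.02)
pack_sdf=lambda q:box(q,0,0,.09,.05)
chg_sdf=lambda q:box(q,0,0,.07,.19)
E
cat > f.py <<'E'
from h import *
for n in("top","scene"):
    d=np.load(f"pics/{n}1.npy"); W=cloud(n,d)
    for nm,z,p,s,ig,r in[("dock",.034,(.555,-.075,.03),dock_sdf,dock_ign,.2),("pA",.052,(.636,.222,.2),pack_sdf,None,.08),("pB",.052,(.43,.225,.03),pack_sdf,None,.08),("chg",.030,(.476,-.37,-np.pi/2+np.pi),chg_sdf,lambda q:abs(q[...,0])<.027,.13)]:
        x,f=fit(n,W,z,p,s,ig,r); print(n,nm,(x*[1000,1000,57.296]).round(1),round(f,1))
    if n=="top": D0=fit(n,W,.034,(.555,-.075,.03),dock_sdf,dock_ign,.2)[0]
    c,s=np.cos(D0[2]),np.sin(D0[2])
    M=(W[...,2]>.108)&(W[...,2]<.12); P=W[M][:,:2]-D0[:2]; q=np.stack([P@[c,s],P@[-s,c]],-1)
    for i,y in enumerate((.09,0,-.09)):
        e=q-[.04,y]; m=abs(np.hypot(*e.T)-.065)<.02
        if m.any(): k=np.median(e[m],0); print("lever",i,m.sum(),np.arctan2(k[1],-k[0]).round(2),k.round(4))
E
python3 f.py
```

```text
top dock [557.5 -73.9   1.6] 305.0
top pA [634.9 221.1  11. ] 49.8
top pB [430.8 225.6   2.4] 39.1
top chg [ 474.7 -370.1   90.1] 51.1
lever 0 87 2.25 [0.0386 0.048 ]
lever 1 89 -2.51 [ 0.0463 -0.0338]
lever 2 46 2.38 [0.0485 0.0463]
scene dock [558.1 -76.6   1.4] 207.7
scene pA [639.2 217.   11.2] 23.1
scene pB [435.6 220.8   2.1] 14.4
scene chg [ 480.2 -373.7   90.1] 20.0
lever 0 87 -2.48 [ 0.043  -0.0333]
lever 1 90 -2.51 [ 0.0503 -0.037 ]
lever 2 46 2.45 [0.0531 0.0438]
```

```bash
cat > f2.py <<'E'
from h import *
for n in("top","scene"):
    d=np.load(f"pics/{n}1.npy"); W=cloud(n,d); z=.034
    for tol in(.002,.004):
      for nm,zz,p,s,ig,r in[("dock",.034,(.555,-.075,.03),dock_sdf,dock_ign,.2),("pA",.052,(.636,.222,.2),pack_sdf,None,.08),("pB",.052,(.43,.225,.03),pack_sdf,None,.08)]:
        print(n,tol,nm,(fit(n,W,zz,p,s,ig,r,tol)[0]*[1000,1000,57.296]).round(1),fit(n,W,zz,p,s,ig,r,tol)[1].round(1))
    x=fit(n,W,z,(.555,-.075,.03),dock_sdf,dock_ign,.2)[0]
    im=cv2.imread(f"pics/{n}1.png"); c,s=np.cos(x[2]),np.sin(x[2])
    def T(a,b,z): return [x[0]+c*a-s*b,x[1]+s*a+c*b,z]
    big=cv2.resize(im,None,fx=4,fy=4,interpolation=cv2.INTER_CUBIC)
    for cx,cy,lx,ly in[(0,0,.17,.284)]+[(-.03,y,.094,.054) for y in(.09,0,-.09)]:
        P=proj(n,[T(cx+a*lx/2,cy+b*ly/2,z) for a,b in((1,1),(1,-1),(-1,-1),(-1,1))])
        cv2.polylines(big,[np.int32(P*4+1.5)],True,(0,0,255),1)
    u,v=proj(n,[[x[0],x[1],z]])[0]*4
    cv2.imwrite(f"pics/fit_{n}.png",big[int(v)-180:int(v)+180,int(u)-300:int(u)+300])
W=cloud("top",np.load("pics/top1.npy"));M=(W[...,2]>.104)&(W[...,2]<.12)
k,l,st,ct=cv2.connectedComponentsWithStats(M.astype(np.uint8))
for i in range(1,k):
    if st[i,4]>10: print(ct[i].round(),st[i,4],W[l==i].mean(0).round(4))
E
python3 f2.py; python3 -c "
import cv2,numpy as np
cv2.imwrite('pics/fit.png',np.vstack([cv2.resize(cv2.imread('pics/fit_%s.png'%n),(500,300)) for n in('top','scene')]))"
```

```text
top 0.002 dock [554.7 -74.    1.6] 919.4
top 0.002 pA [635.3 221.1  10.2] 282.2
top 0.002 pB [430.9 226.    2.5] 291.8
top 0.004 dock [555.5 -74.4   0.9] 488.0
top 0.004 pA [634.9 221.1  10.8] 116.3
top 0.004 pB [430.9 225.9   2.9] 108.4
scene 0.002 dock [558.4 -76.6   1.3] 542.6
scene 0.002 pA [637.9 218.   10. ] 159.5
scene 0.002 pB [435.1 221.6   3.6] 126.3
scene 0.004 dock [558.8 -76.3   1.8] 246.9
scene 0.004 pA [638.7 217.6  11.4] 34.0
scene 0.004 pB [435.4 221.4   2.9] 32.9
[298. 153.] 46 [ 0.6404 -0.0218  0.115 ]
[334. 151.] 50 [ 0.6466 -0.1148  0.1145]
[260. 157.] 46 [0.6266 0.0752 0.1145]
[513. 237.] 133 [ 0.4349 -0.5807  0.1122]
```

View pics/fit.png

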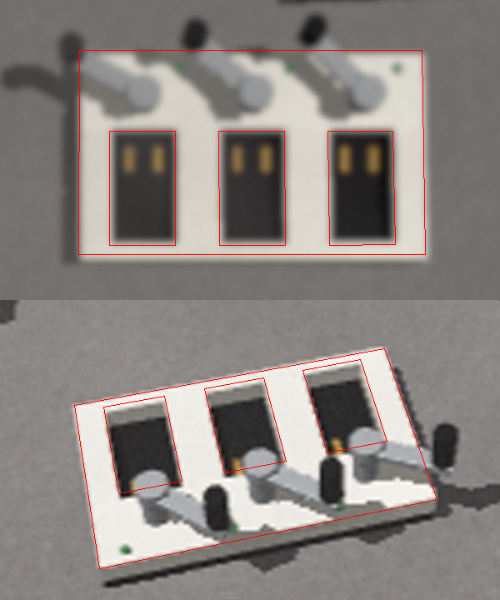

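```bash
cat >> h.py <<'E'
def F(): return np.round(robot.read_force(),1)
def go(x,y,z,yaw): robot.goto([x,y,z],R(yaw))
def ln(x,y,z,sp=.1,yaw=None): robot.servo_line([x,y,z],None if yaw is None else R(yaw),speed=sp)
E
python3 - <<'E'
from h import *
q=robot.ik([.501,-.3715,.16],R(0)); print(q, robot.ik([.501,-.3715,.16],R(np.pi)))
robot.movej(np.array([-60,-10,0.7,0,-70,0.]))
go(.501,-.3715,.16,0); print(F(),robot.read_t())
ln(.501,-.3715,.044); robot.move_gripper(0.0); print(robot.read_grip_width()*88,F())
for x in np.arange(.495,.405,-.004):
    ln(x,-.3715,.044,.06); f=F(); print(round(x,3),f,end=";")
    if abs(f[0])>10: break
print(robot.read_position(),robot.read_t())
im,d,W=snap("top","top2"); snap("scene","scene2")
E
```

```text
[-18.64802122  18.56747063 -11.32488957   0.         -60.1076398
 108.64802122] [-18.64802122  18.56747063 -11.32488957   0.         -60.1076398
 -71.35197878]
[ 0.2 -0.5  0.2] 7.5667
26.1249862469448 [-0.6 -7.9 -2.5]
0.495 [-0.8 -8.2 -2.9];0.491 [ 0.4 -8.  -2.1];0.487 [-0.7 -7.2 -3.4];0.483 [ 0.5 -8.1 -3.4];0.479 [-0.5 -8.3 -4. ];0.475 [-0.6 -8.9 -3.9];0.471 [-0.7 -7.8 -3.7];0.467 [ 0.1 -8.7 -4.5];0.463 [-0.  -8.7 -4.4];0.459 [  0.5 -10.1  -4.1];0.455 [ -0.5 -10.   -3.3];0.451 [-0.3 -8.7 -4.5];0.447 [-0.7 -9.3 -3.8];0.443 [-0.1 -8.9 -4.8];0.439 [-0.5 -9.3 -5. ];0.435 [-0.6 -9.7 -4.1];0.431 [ 0.5 -9.9 -5.1];0.427 [ 0.3 -9.8 -5. ];0.423 [-0.4 -9.6 -5. ];0.419 [ 0.5 -9.4 -4.7];0.415 [ 7.1 -9.1 -9.7];0.411 [ 18.5  -6.3 -18.7];[ 0.41735076 -0.37323894  0.04429559] 15.375
```

```bash
python3 - <<'E'
from h import *
ln(.4165,-.373,.044,.05); print(F(),robot.read_position())
robot.move_gripper(1.0); ln(.4165,-.373,.2); 
robot.movej(np.array([-75,-10,0.7,0,-70,0.]))
im,d,W=snap("top","top3"); im2,d2,W2=snap("scene","scene3")
for n,w in(("top",W),("scene",W2)):
    for p in[(.637,.219,.19),(.433,.224,.04)]:
        x,f=fit(n,w,.052,p,pack_sdf,None,.08,.008); print(n,(x*[1000,1000,57.296]).round(1),round(f,1))
    x,f=fit(n,w,.034,(.556,-.075,.028),dock_sdf,dock_ign,.2,.010); print(n,"dock",(x*[1000,1000,57.296]).round(1),round(f,1))
for n,w,a in(("top",W,im),("scene",W2,im2)):
    M=(w[...,2]>.06)&(w[...,2]<.08)&(abs(w[...,1]+.372)<.03)&(abs(w[...,0]-.43)<.05); print(n,"slider",w[M].mean(0).round(4),M.sum())
a=proj("top",[[.48,-.37,.03]])[0]; b=proj("scene",[[.48,-.37,.03]])[0]
C=lambda im,c,f,h:cv2.resize(im[int(c[1])-h:int(c[1])+h,int(c[0])-h:int(c[0])+h],(400,400),interpolation=cv2.INTER_CUBIC)
print(a,b)
cv2.imwrite("pics/ptr.png",np.hstack([C(im,a,0,40),C(im2,b,0,40)])[...,::-1])
print(robot.read_t())
E
```

```text
[ 5.4  0.7 -3.4] [ 0.4176984  -0.37328471  0.04416985]
top [634.8 221.   10.9] 24.9
top [430.9 225.6   2.3] 23.1
top dock [557.5 -73.8   1.6] 253.5
scene [640.  216.5  10.9] 21.3
scene [436.6 220.6   2.4] 16.3
scene dock [558.6 -76.6   1.6] 242.0
top slider [ 0.4149 -0.3695  0.0704] 62
scene slider [ 0.4204 -0.3742  0.0676] 60
[422.36037775 220.3758195 ] [144.24774805 238.43053574]
20.8667
```

View pics/ptr.png

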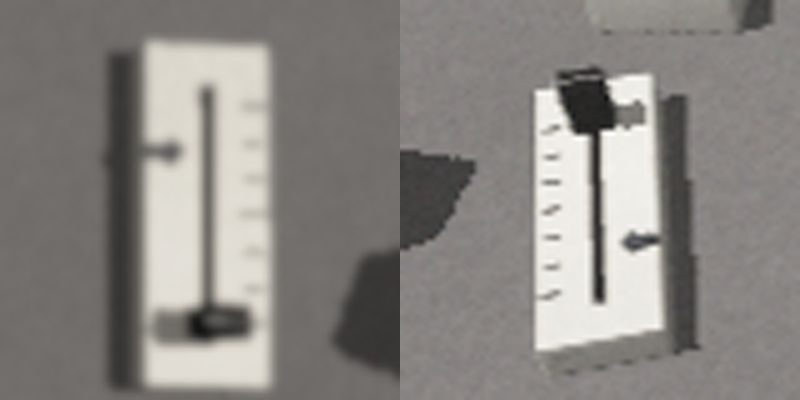

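```bash
cat >> h.py <<'E'
DOCK=np.array([.557,-.0752,np.radians(1.6)])
def dk(a,b):
    c,s=np.cos(DOCK[2]),np.sin(DOCK[2]); return DOCK[0]+c*a-s*b,DOCK[1]+s*a+c*b
G=.028
def pick(x,y,yaw):
    robot.move_gripper(1.0)
    go(x,y,.16,yaw); ln(x,y,G); robot.move_gripper(0.0)
    print("width",robot.read_grip_width()*88,"F",F())
    ln(x,y,.13); robot.dwell(.3); print("lift width",robot.read_grip_width()*88,"F",F())
def insert(b,offs):
    by=(.09,0,-.09)[b]; yaw=DOCK[2]
    x,y=dk(-.03,by); go(x,y,.13,yaw); ln(x,y,G+.042); robot.dwell(.3); f0=F(); print("base",f0)
    for ox,oy in offs:
        x,y=dk(-.03+ox,by+oy); p=robot.read_position(); ln(x,y,G+.037,.05)
        ok=True
        for h in np.arange(.035,.0125,-.003):
            ln(x,y,G+h,.05); df=F()-f0
            if df[2]>7: ok=False; break
        print((ox,oy),"stop h",round(h,4),"dF",df,"pos",np.round(robot.read_position(),4))
        if ok: return True
    return False
E
python3 - <<'E'
from h import *
for n,u,v,u2,v2 in(("top",382+168/5-.4,180+152/5-.4,0,0),("scene",104+236/5-.4,198+241/5-.4,0,0)):
    XY=plane_xy(n,(420,560),.0325); import scipy.ndimage as nd
    print(n,"ptr",[nd.map_coordinates(XY[...,i],[[v],[u]],order=1)[0].round(4) for i in(0,1)])
pick(.6374,.2188,np.radians(10.9))
m=.002
print(insert(0,[(0,0),(m,0),(-m,0),(0,m),(0,-m),(2*m,0),(-2*m,0)]))
print(robot.read_t()); snap("top","top4"); snap("scene","scene4")
E
```

```text
top ptr [np.float64(0.5078), np.float64(-0.3496)]
scene ptr [np.float64(0.5122), np.float64(-0.3519)]
width 50.090714062985015 F [0.4 0.1 1.1]
lift width 50.31786717395793 F [-0.4 -0.8 -3.1]
base [-0.2  0.4 -3.4]
(0, 0) stop h 0.032 dF [-2.9 -1.2 14.5] pos [0.5253 0.0138 0.0615]
(0.002, 0) stop h 0.032 dF [-3.8 -1.7 16. ] pos [0.527  0.0137 0.0613]
(-0.002, 0) stop h 0.032 dF [ 1.3 -3.3 14.4] pos [0.5239 0.014  0.0613]
(0, 0.002) stop h 0.032 dF [-3.9 -2.6 15.1] pos [0.5245 0.0155 0.061 ]
(0, -0.002) stop h 0.032 dF [-2.  -1.4  8.7] pos [0.525  0.0119 0.0605]
(0.004, 0) stop h 0.032 dF [-10.3   1.2  15.7] pos [0.5273 0.0137 0.0606]
(-0.004, 0) stop h 0.032 dF [-3.4  1.7 18.6] pos [0.522  0.0144 0.0617]
False
36.0083
```

```bash
python3 - <<'E'
from h import *
x,y=dk(-.03,.09); ln(x,y,G+.037,.05)
a,d,W=snap("scene","scene5"); t,d2,W2=snap("top","top5")
c=proj("scene",[[.52,.015,.05]])[0].astype(int); e=proj("top",[[.52,.015,.05]])[0].astype(int); print(c,e)
C=lambda im,c,h:cv2.resize(im[c[1]-h:c[1]+h,c[0]-h:c[0]+h],(400,400),interpolation=cv2.INTER_CUBIC)
cv2.imwrite("pics/ins.png",np.hstack([C(a,c,45),C(t,e,45)])[...,::-1])
E
```

```text
[277 222] [282 201]
```

View pics/ins.png

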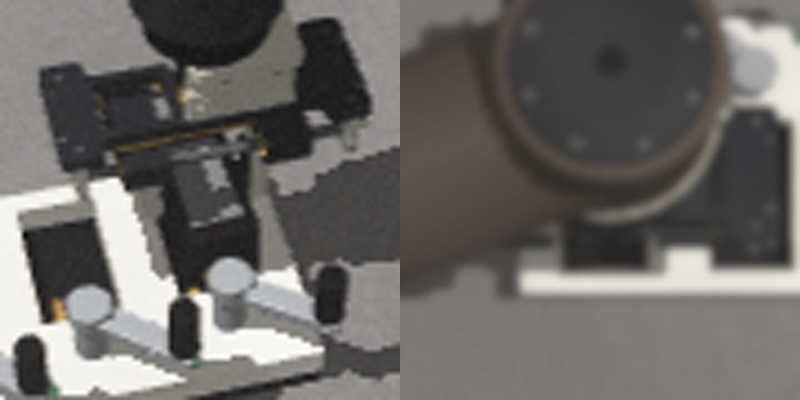

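```bash
python3 - <<'E'
from h import *
W=cloud("scene",np.load("pics/scene5.npy")); X,Y,Z=W[...,0],W[...,1],W[...,2]
im=cv2.imread("pics/scene5.png").astype(int).mean(2)
for zl in np.arange(.048,.084,.006):
    M=(Z>zl)&(Z<zl+.006)&(X>.55)&(X<.59)&(abs(Y-.013)<.04)
    if M.sum(): print(round(zl,3),M.sum(),"x med",np.median(X[M]).round(4),"y",np.percentile(Y[M],[2,98]).round(4))
W0=cloud("scene",np.load("pics/scene3.npy")); 
# pocket rims: dock-top label rows in dock frame, per pocket, front part
D=np.array([.5586,-.0766,np.radians(1.6)]); c,s=np.cos(D[2]),np.sin(D[2])
XY=plane_xy("scene",Z.shape,.034); d=XY-D[:2]; qx,qy=d@[c,s],d@[-s,c]
im0=cv2.imread("pics/scene3.png").astype(float).mean(2)
import scipy.interpolate as si
gi=si.LinearNDInterpolator(np.stack([qx.ravel(),qy.ravel()],-1)[::1],im0.ravel())
for b in(.09,0,-.09):
    yy=np.arange(b-.045,b+.045,.0015); pr=np.mean([gi(np.full_like(yy,a),yy) for a in(-.05,-.045,-.04,-.035,-.03)],0)
    xx=np.arange(-.1,.03,.0015); px=np.mean([gi(xx,np.full_like(xx,b+a)) for a in(-.01,-.015,-.02)],0)
    print("y",b,[(round((yy[i]-b)*1000,1),int(pr[i])) for i in range(len(yy)) if abs(abs(yy[i]-b)-.027)<.007]); print("x",[(round(xx[i]*1000,1),int(px[i])) for i in range(len(xx)) if abs(xx[i]+.077)<.009 or abs(xx[i]-.017)<.009])
E
```

```text
0.048 13 x med 0.5713 y [-0.0072  0.0412]
0.054 13 x med 0.5719 y [-0.0066  0.0401]
0.06 21 x med 0.5717 y [-0.0089  0.039 ]
0.066 20 x med 0.5724 y [-0.0077  0.0394]
0.072 30 x med 0.5733 y [-0.0093  0.0388]
0.078 41 x med 0.5719 y [-0.0087  0.0403]
0.084 110 x med 0.5618 y [-0.0076  0.0388]
y 0.09 [(np.float64(-33.0), 233), (np.float64(-31.5), 229), (np.float64(-30.0), 214), (np.float64(-28.5), 181), (np.float64(-27.0), 123), (np.float64(-25.5), 71), (np.float64(-24.0), 45), (np.float64(-22.5), 38), (np.float64(-21.0), 39), (np.float64(21.0), 101), (np.float64(22.5), 137), (np.float64(24.0), 175), (np.float64(25.5), 199), (np.float64(27.0), 216), (np.float64(28.5), 228), (np.float64(30.0), 233), (np.float64(31.5), 233), (np.float64(33.0), 233)]
x [(np.float64(-85.0), 225), (np.float64(-83.5), 234), (np.float64(-82.0), 235), (np.float64(-80.5), 235), (np.float64(-79.0), 235), (np.float64(-77.5), 234), (np.float64(-76.0), 230), (np.float64(-74.5), 213), (np.float64(-73.0), 184), (np.float64(-71.5), 153), (np.float64(-70.0), 134), (np.float64(-68.5), 126), (np.float64(8.0), 86), (np.f
[... 1703 characters left out ...]
28.5), 222), (np.float64(30.0), 232), (np.float64(31.5), 233), (np.float64(33.0), 233)]
x [(np.float64(-85.0), 221), (np.float64(-83.5), 232), (np.float64(-82.0), 236), (np.float64(-80.5), 236), (np.float64(-79.0), 236), (np.float64(-77.5), 236), (np.float64(-76.0), 233), (np.float64(-74.5), 220), (np.float64(-73.0), 193), (np.float64(-71.5), 161), (np.float64(-70.0), 136), (np.float64(-68.5), 126), (np.float64(8.0), 106), (np.float64(9.5), 106), (np.float64(11.0), 109), (np.float64(12.5), 111), (np.float64(14.0), 111), (np.float64(15.5), 109), (np.float64(17.0), 106), (np.float64(18.5), 110), (np.float64(20.0), 121), (np.float64(21.5), 163), (np.float64(23.0), 200), (np.float64(24.5), 201)]
```

Within the scene camera's frame, the held pack is about 3 mm short in x and 3 mm too far in +y relative to the pocket rims. I'll search around that offset.

```bash
python3 - <<'E'
from h import *
m=.0015; a=.003
print(insert(0,[(a,-a),(a,-a-m),(a+m,-a),(a-m,-a),(a+m,-a-m),(a-m,-a-m),(a,-a+m),(a+m,-a+m)]))
print(robot.read_t(),F(),robot.read_grip_width()*88)
E
```

```text
base [-0.   0.2 -3.3]
(0.003, -0.003) stop h 0.014 dF [-0.2 -0.2  2.7] pos [0.5278 0.0111 0.0421]
True
40.1833 [-0.2  0.  -0.6] 50.91392441996201
```

```bash
sed -i 's/^DOCK=.*/DOCK=np.array([.560,-.0781,np.radians(1.6)])/' h.py; python3 - <<'E'
from h import *
p=robot.read_position(); robot.move_gripper(0.78); print(F()); ln(p[0],p[1],.2)
robot.movej(np.array([-75,-10,0.7,0,-70,0.]))
r=[]
for n in("top","scene"):
    im,d,w=snap(n,n+"6"); x,f=fit(n,w,.052,(.434,.223,.04),pack_sdf,None,.09,.008); r.append(x); print(n,(x*[1000,1000,57.296]).round(1),round(f,1))
    bx,by=dk(-.03,.09); x,f=fit(n,w,.064,(bx,by,.028),pack_sdf,None,.06,.008); print("seated",(x*[1000,1000,57.296]).round(1),round(f,1))
    m=np.hypot(w[...,0]-bx,w[...,1]-by)<.015; print("z",np.nanmedian(w[m][:,2]).round(4))
if abs(r[0]-r[1]).max()<.03:
    x=(r[0]+r[1])/2; pick(*x); m=.0015
    print(insert(1,[(0,0),(0,-m),(m,0),(-m,0),(0,m),(m,-m),(-m,-m),(m,m),(-m,m)]))
print(robot.read_t())
E
```

```text
[ 0.3 -0.1 -0.4]
top [430.7 225.6   2.4] 22.6
seated [528.6  15.1   4.2] 26.6
z 0.0647
scene [436.4 220.5   1.9] 16.0
seated [533.4  11.7   3.4] 21.7
z 0.0633
width 49.882504025294224 F [-0.9 -0.2  0.7]
lift width 50.08304262851408 F [ 0.6 -0.6 -2.6]
base [ 1.   0.3 -3.2]
(0, 0) stop h 0.029 dF [ 4.6 -1.5  8.8] pos [ 0.5326 -0.0788  0.0583]
(0, -0.0015) stop h 0.035 dF [-5.9  1.3 10.1] pos [ 0.5291 -0.0806  0.0632]
(0.0015, 0) stop h 0.023 dF [ 6.3 -2.4  9.6] pos [ 0.5351 -0.0786  0.0527]
(-0.0015, 0) stop h 0.02 dF [ 3.6 -1.8  8. ] pos [ 0.5313 -0.0788  0.0493]
(0, 0.0015) stop h 0.02 dF [-2.5  0.2 10.3] pos [ 0.5308 -0.0775  0.049 ]
(0.0015, -0.0015) stop h 0.017 dF [-7.1  8.8 20.6] pos [ 0.5335 -0.0793  0.0478]
(-0.0015, -0.0015) stop h 0.017 dF [-4.8  8.4 16.8] pos [ 0.5308 -0.0793  0.0476]
(0.0015, 0.0015) stop h 0.017 dF [-7.1  1.7 18.6] pos [ 0.5319 -0.0775  0.0467]
(-0.0015, 0.0015) stop h 0.017 dF [-4.9  0.5 16.5] pos [ 0.5293 -0.0775  0.0466]
False
71.8417
```

```bash
python3 - <<'E'
from h import *
p=robot.read_position(); robot.move_gripper(0.78); robot.dwell(.3); ln(p[0],p[1],.2)
robot.movej(np.array([-75,-10,0.7,0,-70,0.]))
for n in("top","scene"):
    im,d,w=snap(n,n+"7")
    for y in(.09,0):
        bx,by=dk(-.03,y); x,f=fit(n,w,.064,(bx,by,.028),pack_sdf,None,.06,.008); print(n,y,"seated",(x*[1000,1000,57.296]).round(1),round(f,1))
        c,s=np.cos(x[2]),np.sin(x[2]); e=w[...,:2]-x[:2]; q=np.stack([e@[c,s],e@[-s,c]],-1)
        P=w[box(q,0,0,.08,.042)>0]; Q=q[box(q,0,0,.08,.042)>0]; k=abs(P[:,2]-.064)<.02
        A=np.c_[np.ones(k.sum()),Q[k]]; print("  z, tilt",np.linalg.lstsq(A,P[k][:,2],rcond=None)[0].round(4))
print(robot.read_t())
E
```

```text
top 0.09 seated [528.7  15.2   4.3] 20.8
  z, tilt [ 0.0649 -0.0027 -0.0069]
top 0 seated [523.7 -73.2  -1.4] 422.8
  z, tilt [ 0.0762 -0.2494 -0.0031]
scene 0.09 seated [533.3  11.5   3.3] 17.7
  z, tilt [0.0634 0.0007 0.0077]
scene 0 seated [535.6 -79.    5. ] 191.6
  z, tilt [ 0.0719 -0.3192  0.0266]
77.45
```

```bash
python3 - <<'E'
import cv2,numpy as np
from h import proj
o=[]
for n in("top","scene"):
    im=cv2.imread(f"pics/{n}7.png"); c=proj(n,[[.53,-.05,.05]])[0].astype(int); h=42
    o.append(cv2.resize(im[c[1]-h:c[1]+h,c[0]-h:c[0]+h],(400,400),interpolation=cv2.INTER_CUBIC))
cv2.imwrite("pics/tilt.png",np.hstack(o))
E
```

```text
(no output)
```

View pics/tilt.png

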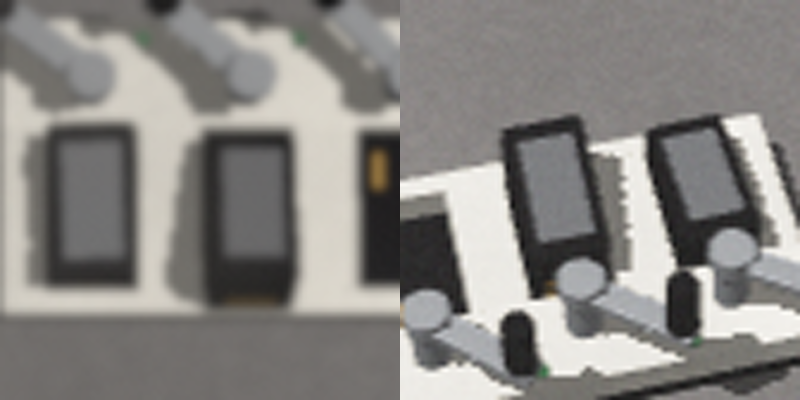

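The left pack (crop (95,205)) is seated. The middle one has its +x end down in the pocket and its -x end up on the near rim (crop (250,215)). I'll nudge it in +x with shut fingers.

```bash
python3 - <<'E'
from h import *
y=dk(-.03,0)[1]-.001; robot.move_gripper(0)
go(.43,y,.16,0.028); ln(.43,y,.043); f0=F(); 
for x in np.arange(.44,.4795,.0015):
    ln(x,y,.043,.03); f=F()-f0; p=robot.read_position()
    if x>.455: print(round(x,4),f,p[0].round(4))
    if abs(f[0])>14: break
ln(.43,y,.043); ln(.43,y,.2); robot.movej(np.array([-75,-10,0.7,0,-70,0.]))
for n in("top","scene"):
    im,d,w=snap(n,n+"8"); bx,by=dk(-.03,0); x=fit(n,w,.064,(bx,by,.028),pack_sdf,None,.06,.008)[0]
    print(n,"seated",(x*[1000,1000,57.296]).round(1))
    e=w[...,:2]-[bx,by]; k=(abs(e[...,0])<.03)&(abs(e[...,1])<.018)
    print(np.linalg.lstsq(np.c_[np.ones(k.sum()),e[k]],w[k][:,2],rcond=None)[0].round(4))
print(robot.read_t())
E
```

```text
0.4565 [-0.5 -0.9  0.3] 0.4566
0.458 [-0.2 -0.2  0.8] 0.4581
0.4595 [-0.2  0.2  0.8] 0.4596
0.461 [0.2 0.2 0.6] 0.4611
0.4625 [-0.5 -0.1  0.7] 0.4626
0.464 [ 0.  -0.6 -0.1] 0.4641
0.4655 [-0.5  0.6 -0.4] 0.4654
0.467 [-1.9  0.2  0. ] 0.467
0.4685 [-0.9 -0.7 -0.4] 0.4686
0.47 [-1.1 -1.   0.5] 0.4702
0.4715 [-0.7 -0.2  0.2] 0.4717
0.473 [-2.1 -0.5  0. ] 0.4732
0.4745 [-0.8  0.1 -0.8] 0.4747
0.476 [-0.9 -0.1  0.4] 0.4762
0.4775 [-0.9 -0.1  0.1] 0.4777
0.479 [-1.4 -0.7  0.6] 0.4788
top seated [532.2 -74.6   1.4]
[0.0646 0.0221 0.0309]
scene seated [537.2 -78.    2. ]
[ 0.0634 -0.0006 -0.0042]
94.8583
```

Both packs are level and home (top at 64 mm). Now the levers, at roughly 2.1, 2.3 and 2.36 rad.

```bash
cat >> h.py <<'E'
def pt(b,a,r=.065):
    y=(.09,0,-.09)[b]; x,yy=dk(.04-r*np.cos(a),y+r*np.sin(a)); return x,yy
def yw(a): return np.arctan2(-np.cos(a),-np.sin(a))+DOCK[2]
def shut(b,a0,end=.2,z=.09):
    a=a0+.55; go(*pt(b,a),.18,yw(a)); ln(*pt(b,a),z,.15); f0=F()
    while a>end:
        a-=.12 if a>.55 else .03
        ln(*pt(b,a),z,.12,yw(a)); f=F()-f0; print(round(a,2),f,end="; ")
        if a<.5 and np.hypot(f[0],f[1])>9: break
        if np.hypot(f[0],f[1])>25: print("ABORT"); break
    x,y=pt(b,a+.15); ln(x,y,z,.1); ln(x,y,.18,.15)
    print("\nlever",b,"end",round(a,3),"t",robot.read_t())
E
python3 - <<'E'
from h import *
shut(2,2.36)
robot.movej(np.array([-75,-10,0.7,0,-70,0.]))
im,d,w=snap("top","top9"); M=(w[...,2]>.104)&(w[...,2]<.12)
k,l,st,ct=cv2.connectedComponentsWithStats(M.astype(np.uint8))
for i in range(1,k):
    if st[i,4]>10: print(ct[i].round(),st[i,4],w[l==i].mean(0).round(4))
print("expected shut knob2",pt(2,0))
E
```

```text
2.79 [ 1.4 -0.6  0.2]; 2.67 [-0.2 -0.6 -0.9]; 2.55 [-0.8 -0.4  0.1]; 2.43 [ 0.2 -0.1 -0.8]; 2.31 [-0.8 -0.2  0.1]; 2.19 [ 0.  -0.6 -0.6]; 2.07 [ 0.8 -1.4  0.1]; 1.95 [ 0.2 -0.9  0.1]; 1.83 [-0.4 -0.9  0.1]; 1.71 [-0.2 -1.3 -0.2]; 1.59 [ 0.5 -0.6 -0.8]; 1.47 [-0.5 -0.3  0.2]; 1.35 [ 1.   0.4 -0.7]; 1.23 [ 0.6 -0.6  0. ]; 1.11 [ 0.  -1.  -0.5]; 0.99 [ 0.   0.6 -0.7]; 0.87 [ 0.  -0.5 -0.3]; 0.75 [-0.2  0.4 -0.3]; 0.63 [ 0.2 -0.4 -0.9]; 0.51 [-0.6 -0.4  0.3]; 0.48 [ 0.  -0.2  0.2]; 0.45 [ 0.6  0.1 -0.8]; 0.42 [ 1.4 -1.  -0.2]; 0.39 [-0.3  0.   0.3]; 0.36 [-0.2  4.7  0.3]; 0.33 [-0.4 14.1  2.2]; 
lever 2 end 0.33 t 106.6
[298. 153.] 46 [ 0.6402 -0.0215  0.1148]
[263. 154.] 51 [0.635  0.0702 0.1146]
[352. 193.] 49 [ 0.5378 -0.1637  0.1151]
[513. 236.] 121 [ 0.4387 -0.5802  0.1127]
expected shut knob2 (np.float64(0.5375226946091124), np.float64(-0.1687629513217211))
```

```bash
python3 - <<'E'
from h import *
shut(1,2.33); shut(0,2.3)
robot.movej(np.array([-75,-10,0.7,0,-70,0.]))
for n in("top","scene"):
    im,d,w=snap(n,n+"10"); M=(w[...,2]>.104)&(w[...,2]<.12)&(w[...,0]<.6)&(abs(w[...,1]+.07)<.15)
    k,l,st,ct=cv2.connectedComponentsWithStats(M.astype(np.uint8)); K3=[]
    for i in range(1,k):
        if st[i,4]>10: K3.append(w[l==i].mean(0)); print(n,ct[i].round(),st[i,4],K3[-1].round(4))
    M=(w[...,2]>.06)&(w[...,2]<.08)&(abs(w[...,1]+.372)<.03)&(abs(w[...,0]-.45)<.1); print(n,"slider",w[M].mean(0).round(4),M.sum())
    c=proj(n,[[.54,-.07,.07]])[0].astype(int); h=50
    o=cv2.resize(im[c[1]-h:c[1]+h,c[0]-h:c[0]+h],(400,400),interpolation=cv2.INTER_CUBIC)
    O=o if n=="top" else np.hstack([O,o])
cv2.imwrite("pics/shut.png",O[...,::-1]); print(robot.read_t())
E
```

```text
Traceback (most recent call last):
  File "h.py", line 80, in shut
    a=a0+.55; go(*pt(b,a),.18,yw(a)); ln(*pt(b,a),z,.15); f0=F()
              ~~^^^^^^^^^^^^^^^^^^^^
  File "h.py", line 53, in go
    def go(x,y,z,yaw): robot.goto([x,y,z],R(yaw))
                       ~~~~~~~~~~^^^^^^^^^^^^^^^^
rig.Unreachable: the arm cannot take that pose within its joint ranges
```

```bash
sed -i 's/-np.sin(a))+DOCK\[2\]/-np.sin(a))+DOCK[2]+np.pi/' h.py; python3 - <<'E'
from h import *
for b in(1,0):print([robot.ik([*pt(b,a),.09],R(yw(a))) is not None for a in np.arange(.2,2.95,.15)])
shut(1,2.33); shut(0,2.3)
robot.movej(np.array([-75,-10,0.7,0,-70,0.]))
for n in("top","scene"):
    im,d,w=snap(n,n+"10"); M=(w[...,2]>.104)&(w[...,2]<.12)&(w[...,0]<.7)&(abs(w[...,1]+.07)<.17)
    k,l,st,ct=cv2.connectedComponentsWithStats(M.astype(np.uint8))
    for i in range(1,k):
        if st[i,4]>10: print(n,ct[i].round(),st[i,4],w[l==i].mean(0).round(4))
    M=(w[...,2]>.06)&(w[...,2]<.08)&(abs(w[...,1]+.372)<.03)&(abs(w[...,0]-.45)<.1); print(n,"slider",w[M].mean(0).round(4),M.sum())
    c=proj(n,[[.54,-.07,.07]])[0].astype(int); h=50
    o=cv2.resize(im[c[1]-h:c[1]+h,c[0]-h:c[0]+h],(400,400),interpolation=cv2.INTER_CUBIC)
    O=o if n=="top" else np.hstack([O,o])
cv2.imwrite("pics/shut.png",O[...,::-1]); print(robot.read_t())
E
```

```text
[True, True, True, True, True, True, True, True, True, True, True, True, True, True, True, True, True, True, True]
[True, True, True, True, True, True, True, True, True, True, True, True, True, True, True, True, True, True, True]
2.76 [ 0.6  0.1 -1.8]; 2.64 [ 0.7 -1.1 -1.6]; 2.52 [-0.3 -0.7 -1.9]; 2.4 [-0.6 -0.3 -2.3]; 2.28 [ 0.7 -1.4 -1.5]; 2.16 [-0.3 -1.  -2.5]; 2.04 [ 1.  -1.5 -2. ]; 1.92 [ 1.3 -1.2 -1.8]; 1.8 [-0.7 -1.5 -2.9]; 1.68 [ 0.3 -1.3 -1.7]; 1.56 [ 0.3 -1.9 -2. ]; 1.44 [-0.2 -0.5 -2.2]; 1.32 [ 0.5 -0.1 -1.8]; 1.2 [-0.5 -1.2 -1.5]; 1.08 [ 0.5 -0.9 -2. ]; 0.96 [ 0.9 -0.8 -1.6]; 0.84 [ 0.3 -0.8 -2.2]; 0.72 [-0.1 -0.4 -1.7]; 0.6 [-0.2 -0.3 -2. ]; 0.48 [ 1.  -1.  -2.7]; 0.45 [ 1.1 -0.9 -2.4]; 0.42 [ 0.3 -0.8 -2. ]; 0.39 [-0.1  0.3 -1.8]; 0.36 [ 0.6  3.7 -1.1]; 0.33 [-0.2 14.6 -2.2]; 
lever 1 end 0.33 t 121.1667
2.73 [-0.9 -1.3 -0.5]; 2.61 [-0.5  0.1  0.2]; 2.49 [-1.  -1.6  0. ]; 2.37 [ 0.3  0.7 -0.7]; 2.25 [-0.2 -0.6 -0.8]; 2.13 [ 0.5 -0.7  0.6]; 2.01 [-0.2  0.3 -0.3]; 1.89 [-0.4 -0.4 -0.4]; 1.77 [-0.2 -0.9 -0.3]; 1.65 [-0.3  0.2  0.7]; 1.53 [-0.3  0.8 -0.4]; 1.41 [-0.2  0.3 -0.6]; 1.29 [-0.5  0.   0.2]; 1.17 [ 0.3  0.  -0.3]; 1.05 [ 0.1  0.8 -0.9]; 0.93 [-0.1 -0.3 -0.7]; 0.81 [-0.5  0.4 -0.3]; 0.69 [ 0.7  0.3 -0.9]; 0.57 [-0.1 -0.6  0.1]; 0.45 [-0.6  0.3 -0.5]; 0.42 [ 1.  -0.3 -0.9]; 0.39 [0.7 0.  0.8]; 0.36 [ 0.8  5.  -1. ]; 0.33 [-2.2 12.3 -0.6]; 
lever 0 end 0.33 t 131.4667
top [282. 193.] 50 [0.5323 0.0158 0.1148]
top [317. 193.] 45 [ 0.5347 -0.074   0.1146]
top [352. 193.] 50 [ 0.5376 -0.1632  0.114 ]
top slider [ 0.4145 -0.3693  0.0702] 67
scene [232. 112.] 53 [ 0.0499 -0.0447  0.1119]
scene [278. 214.] 44 [0.5376 0.0121 0.1119]
scene [247. 220.] 44 [ 0.5409 -0.0769  0.1129]
scene [214. 226.] 45 [ 0.5429 -0.1673  0.1122]
scene slider [ 0.4199 -0.3744  0.0677] 57
134.7917
```

View pics/shut.png

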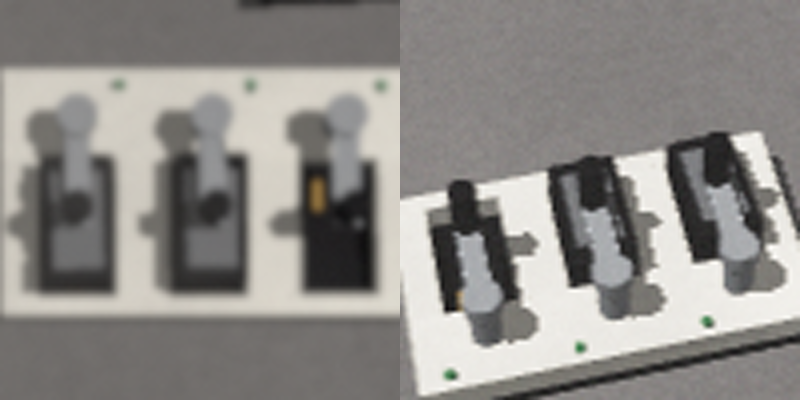

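All three levers hit their stops and line up with dock -x. Both packs are seated and the slider is still off. Now I slide it up to the pointer.

```bash
python3 - <<'E'
from h import *
robot.move_gripper(.8); go(.4177,-.3732,.16,0); ln(.4177,-.3732,.044); robot.move_gripper(0); print(robot.read_grip_width()*88,F(),robot.read_position())
ln(.5103,-.3732,.044,.05); robot.dwell(.3); print(F(),robot.read_position())
robot.move_gripper(.8); p=robot.read_position(); ln(p[0],p[1],.2)
robot.movej(np.array([-75,-10,0.7,0,-70,0.]))
for n in("top","scene"):
    im,d,w=snap(n,n+"11"); M=(w[...,2]>.06)&(w[...,2]<.08)&(abs(w[...,1]+.372)<.03)&(abs(w[...,0]-.5)<.1); print(n,"slider",w[M].mean(0).round(4),M.sum())
    c=proj(n,[[.49,-.37,.03]])[0].astype(int); h=35
    o=cv2.resize(im[c[1]-h:c[1]+h,c[0]-h:c[0]+h],(400,400),interpolation=cv2.INTER_CUBIC)
    O=o if n=="top" else np.hstack([O,o])
cv2.imwrite("pics/end.png",O[...,::-1]); print(robot.read_t())
E
```

```text
25.412378702525636 [-0.3 -1.1  0.4] [ 0.41770016 -0.37327033  0.04400771]
[-0.8 -0.6  1.2] [ 0.51030601 -0.37317884  0.04401131]
top slider [ 0.5072 -0.3692  0.0705] 72
scene slider [ 0.513  -0.3745  0.0684] 68
147.825
```

View pics/end.png

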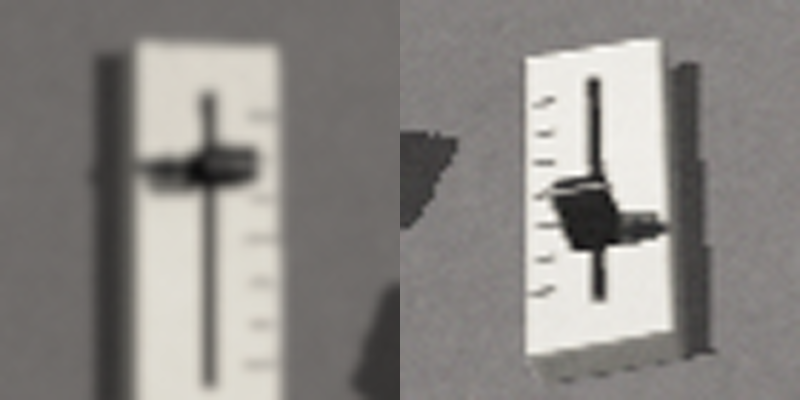

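```bash
python3 -c "
from h import *
print(F(),robot.read_t()); robot.job_done()"
```

```text
[-0.7 -0.8  0.1] 147.825
the job is handed in; nothing more can be done
```

The job is handed in, finished at 147.8 s of robot time; no verdict was reported. I worked on the smaller of the two charger-like boxes, the 70 x 190 mm one at top pixel (422,223).

- **Slider off:** I slid the charge slider down until the force rose at its stop. Just before the final slide it was still there in both cameras.
- **Packs:** Only two packs were on the bench. They are in the left and middle bays, level, with their tops about 64 mm above the bench, which is the seated height.
- **Levers:** All three were swung until the force rose at their stops, including the one over the empty right bay.
- **Slider to pointer:** At the end the slider stood within about 1 mm of the pointer clip. It read 507.2 mm against 507.8 mm in the top camera, and 513.0 mm against 512.2 mm in the scene camera.

Checks that failed or disagreed:
- **Camera offset:** The two cameras differed by about 5 mm in x and y. I used their average, which matched the slider position measured by touch.
- **First pack:** It missed its pocket at first and went in after a 3 mm correction. It read about 4° of yaw against the dock's 1.6°, which is within the limit.
- **Second pack:** It jammed tilted on the near rim. A light push set it home.
- **Left lever:** It moved slightly, apparently brushed by the gripper, before I shut it.
- **Bystanders:** I did not re-measure the slide box, dishes and beaker at the end. The arm was never sent close to them.

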